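Clear the jar display into the carrying crate, in order

ROBOT

A 6-joint arm with a two-finger parallel gripper is mounted at the origin on the work surface. World frame = base frame: x ahead of the robot, y to its left, z up, the work surface at z = 0. Lengths are in m, angles in rad, forces in N, time in s.
With the tool pointing down it reaches from about 0.35 to 0.85 m from the base axis. Payload 8.1 kg.
Tool frame: the origin (TCP) lies between the finger pads; the fingertips stand 14 mm ahead of it and the grasp point (between the pads) lies 5 mm behind it (robot.tcp_to_tips is the z of the fingertips in the tool frame, in m); z points along the fingers, y is the line along which they close (so a half turn about z gives the same grasp; the last joint's range is limited). The gripper opens to 93 mm and grips with 3 to 60 N. Pads are 15 mm wide; open, the fingers measure 128 mm over their backs; the gripper's body (75 mm by 188 mm) begins 65 mm behind the grasp point.
Start: joints at [-1.341, 0.13, 1.488, -0, 1.523, -0.085], TCP at [0.186, -0.571, 0.233] pointing down, gripper open.
Joint ranges: [-2.96, 2.96], [-0.89, 2.26], [0.02, 2.5], [-1.34, 4.48], [0, 2.73], [-2.66, 2.66]. Speed limits (rad/s): [2.39, 2.39, 2.79, 3.14, 3.14, 3.14].

INTERFACE

Orientations are given as a rotation vector (axis times angle).
In Python, from plant import sensors, read_camera, robot gives the robot as it stands.
- The arm moves only by the shell command python3 -m inch FILE [FORCE], which reads ROWS from the file FILE. ROWS is a JSON object whose key "increments" holds a list of rows, 1 to 20 of them, each of 5 numbers: the finger opening in m, then dx, dy, dz in shares of the most that a row can go, 1 being 50 mm, then a turn about the tool's z in parts of the range, where 1.0 means pi/2 rad; each row shifts and turns the commanded pose from where the row before left it, along the tool's axes as they then stand; what a row does not reach is not made up. A row lasts 1/10 s, in which the tool goes at most 0.05 m and 0.15 rad, less where a joint would pass 70% of its speed; a pose out of reach is approached as far as the arm can. The fingers move at their own pace and stop on an object; FORCE is the grip in N (left out, the last holds). Time passes only in rows, so rows that do not move let the fingers close. It prints the time, the measured TCP pose, the force, the opening and the grip force at its end. Input that does not fit is refused with a message, and nothing moves.
- sensors.read_state(): the state, without advancing time (a new reading comes with each control period).
- read_camera(name): name is "scene" or "top"; returns a dict with "image" (420x560x3 uint8, red, green, blue), "depth" (420x560 float32, m along the optical axis (not along the pixel's ray), 0 where there is no reading), "fx", "fy", "cx", "cy" (pixels), "R" (3x3) and "t" (3): a world point X has camera coordinates R X + t. Camera axes: x right, y down, z forward; pixel columns grow to the right and rows downward; lengths in m; the calibration is good to about 2 mm. A picture is of the moment at which its call begins.
- robot.close_job(): hands the job in; it is judged then, once.
The state is a dict: "t": time; "q": joint angles; "dq": joint speeds; "joint_torque": joint torques, N m; "tool_pos": TCP position; "orientation": TCP orientation; "force": force on the tool from outside, world axes, zero at the start; "wrist_torque": the same for the moment, N m; "opening": finger opening in m; "gripper_force": force on a finger pad.
Only numpy, scipy, OpenCV 4.12 (cv2) and the standard library are available. Lean on these libraries where they do the work, as an engineer would, in place of code of your own. Each camera call takes 0.05 s, during which the arm holds its last target. There are 200 camera calls.

TASK

Closing time: put the four jars of chocolate drops from the white display riser into the wooden carrying crate, one jar to each compartment, keeping their order, so that from left to right as seen from the robot they stand in the crate in the same order as they stood on the riser. Set each jar down upright on the crate's floor, without dropping it or tipping it over, let go of it, and leave the mug and the small white pumpkin where they are.

Things in the scene. Friction and masses are not known exactly. Their poses are not given: they have to be found in the camera images.
- jar_tall: slim round jar, 44 mm in diameter, 94 mm tall with its flat lid (42 mm wide, the top 14 mm). Clear glass full of chocolate drops, brass lid, about 200 g. Origin: centre of its underside, z up; it starts upright on a coaster, 49 mm above the table.
- jar_squat: low wide round jar, 58 mm in diameter, 70 mm tall with its wide flat lid (56 mm wide, the top 14 mm). Clear glass full of chocolate drops, brass lid, about 240 g. Origin: centre of its underside, z up; it starts upright on a coaster, 49 mm above the table.
- jar_knob: round jar, 52 mm in diameter, its glass 66 mm tall; above that a domed lid with a 16 mm ball knob (lid rim 51 mm wide at 66 to 70 mm; top of the knob at 90 mm). Clear glass full of chocolate drops, brass lid, about 240 g. Origin: centre of its underside, z up; it starts upright on a coaster, 49 mm above the table.
- jar_square: square jar, 48 x 48 mm, glass 72 mm tall, with a small round lid (39 mm wide) up to 90 mm; its flat sides face its own x and y axes, which start within 0.25 rad of the riser's. Clear glass full of chocolate drops, brass lid, about 260 g. Origin: centre of its underside, z up; it starts upright on a coaster, 49 mm above the table.
- riser: white wooden display riser, fixed: a plank 352 mm long (y, to the left as seen from the robot) and 96 mm deep (x, away from the robot), 16 mm thick on two cross feet, its top 45 mm above the table; turned under 0.25 rad. Origin: centre of its underside, on the table. Its four coasters lie at x = 0, y = +120, +40, -40, -120 mm.
- coaster_p: one of four identical round cork coasters (74 mm across, 4 mm thick) fixed in a row on the riser, 80 mm apart; one jar starts on it, within 6 mm of its centre. Origin: centre of its underside, 45 mm above the table; axes as the riser's.
- coaster_q: one of four identical round cork coasters (74 mm across, 4 mm thick) fixed in a row on the riser, 80 mm apart; one jar starts on it, within 6 mm of its centre. Origin: centre of its underside, 45 mm above the table; axes as the riser's.
- coaster_r: one of four identical round cork coasters (74 mm across, 4 mm thick) fixed in a row on the riser, 80 mm apart; one jar starts on it, within 6 mm of its centre. Origin: centre of its underside, 45 mm above the table; axes as the riser's.
- coaster_s: one of four identical round cork coasters (74 mm across, 4 mm thick) fixed in a row on the riser, 80 mm apart; one jar starts on it, within 6 mm of its centre. Origin: centre of its underside, 45 mm above the table; axes as the riser's.
- crate: fixed crate of pale wood, 92 mm deep (x), 332 mm long (y, to the left), turned under 0.25 rad. Origin: centre of its underside, on the table. Four compartments in a row, 76 mm along y by 80 mm along x, centres at x = 0 and, left to right, y = +120, +40, -40, -120 mm. Tops above the table: floor 8 mm, dividers 28, long sides 32, the two ends (8 mm thick, with hand slots) 70 mm.
- mug: white mug, 85 mm tall, 76 mm across its rim, handle at one side, left of the work; to be left alone. Origin: centre of its underside.
- pumpkin: small white decorative pumpkin, about 94 mm across, 62 mm tall with its stalk, right of the work; to be left alone. Origin: centre of its underside.

How it is judged:
By the outcome, as a careful person would: the job done as asked, in the order asked, and still so for the second after the job is handed in, with the robot touching nothing.
It also fails if it takes over 115 s, if anything falls off the work surface, if the arm or the gripper's body presses on something with over 40 N, if the wrist force passes 120 N, or if a joint passes its speed limit or range.

## Working session

There is one attempt and no reset: what is moved stays moved. The work goes in short steps, Python scripts to look and compute and a shell command to move; the robot and the scene stay as the last step left them, time stands still between calls to the robot, and variables do not carry over. Pictures are saved under pics/ and viewed, at most 14 in all, crops included, and the job is handed in when it is done.

```bash
ls; mkdir -p pics; python3 - <<'E'
from plant import sensors, read_camera, robot
import cv2,numpy as np
s=sensors.read_state();print(s)
for n in("scene","top"):
    c=read_camera(n);cv2.imwrite(f"pics/{n}0.png",c["image"][...,::-1]);np.save(f"pics/{n}0.npy",c,allow_pickle=True)
    print(n,c["fx"],c["fy"],c["cx"],c["cy"],c["R"],c["t"],-np.array(c["R"]).T@c["t"])
E
```

```text
pics
{'t': 0.0, 'q': array([-1.34140432e+00,  1.31153873e-01,  1.48928681e+00, -3.92299813e-05,
        1.52299196e+00, -8.53765838e-02]), 'dq': array([ 0.00126371,  0.00071389, -0.00202013,  0.0004706 ,  0.00145145,
        0.00057578]), 'joint_torque': array([-5.98144834e-04, -5.59841895e+01, -4.91765535e+01,  7.67404656e-02,
        3.58971732e-02, -1.40363659e-04]), 'tool_pos': array([ 0.18565385, -0.56997853,  0.23158764]), 'orientation': array([-3.10095432e+00, -4.92114448e-01,  2.69173417e-04]), 'force': array([ 0.05551013, -0.09368391, -0.17658873]), 'wrist_torque': array([ 0.01087241, -0.00997291, -0.00517834]), 'gripper_force': 0.0, 'opening': 0.09263842870228953}
scene 509.7981060740757 509.7981060740757 278.55121726520815 215.89794712116392 [[-0.64504151  0.76403315 -0.01322151]
 [ 0.62437131  0.51699786 -0.58555416]
 [-0.44054729 -0.38596186 -0.81052546]] [ 0.35635012 -0.29396397  1.51856419] [1.08240263 0.46582331 1.0634146 ]
top 466.1988483412674 466.1988483412674 286.63229156746 206.63915379701209 [[-0.02639565 -0.99943734 -0.02069499]
 [-0.98864876  0.02916262 -0.1473878 ]
 [ 0.14790839  0.01656968 -0.98886225]] [0.00492042 0.55059535 1.10377323] [ 0.38121798 -0.02942832  1.17273254]
```

View pics/scene0.png

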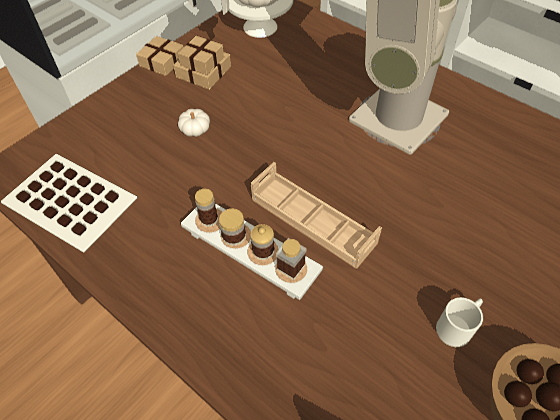

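View pics/top0.png

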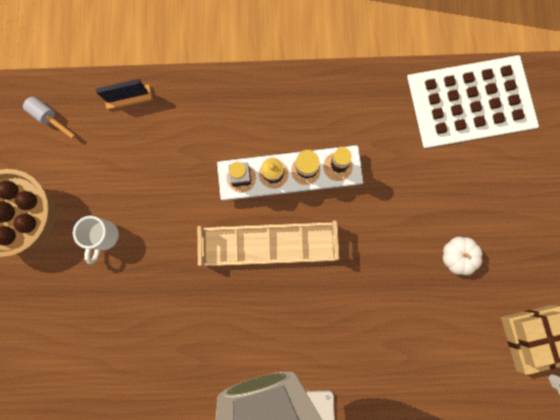

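The top view shows, from the left, square (238,175), knob (272,172), squat (307,165) and tall (341,160) on the riser. The crate is nearer the robot at (268,244), with the mug at (97,234) and the pumpkin at (462,256). Next I'll measure them.

```bash
cat > h.py <<'E'
import numpy as np,cv2
def cloud(c):
    v,u=np.mgrid[:420,:560];d=c["depth"]
    P=np.stack([(u-c["cx"])/c["fx"]*d,(v-c["cy"])/c["fy"]*d,d],-1)
    W=(P-np.array(c["t"]))@np.array(c["R"]); W[d<=0]=np.nan
    return W
def ray(c,u,v,z):
    R=np.array(c["R"]);o=-R.T@c["t"];d=R.T@np.array([(u-c["cx"])/c["fx"],(v-c["cy"])/c["fy"],1.])
    return o+d*(z-o[2])/d[2]
E
python3 - <<'E'
import numpy as np,cv2
from h import *
np.set_printoptions(precision=4,suppress=True)
for n in("top","scene"):
    c=np.load(f"pics/{n}0.npy",allow_pickle=True).item();W=cloud(c);hsv=cv2.cvtColor(c["image"],cv2.COLOR_RGB2HSV);H,S,V=[hsv[...,i].astype(int) for i in range(3)]
    X,Y,Z=W[...,0],W[...,1],W[...,2]
    print(n,"table z",np.nanmedian(Z[(X>.3)&(X<.4)&(abs(Y)<.2)]) )
    box=(X>.38)&(X<.75)&(abs(Y)<.3)
    m=box&(S<60)&(V>150)&(abs(Z-.045)<.008)
    r=cv2.minAreaRect(W[m][:,:2].astype(np.float32)*1000);print("riser",m.sum(),r,np.median(Z[m]))
    b=box&(S>110)&(V>90)&(Z>.095)&(Z<.16)
    k,lab,st,ce=cv2.connectedComponentsWithStats(b.astype(np.uint8))
    for i in range(1,k):
        if st[i,4]>25:
            q=lab==i;zt=np.nanpercentile(Z[q],90);t=q&(Z>zt-.006)
            print("lid",st[i],ce[i],"ztop",zt,"rect",cv2.minAreaRect(W[t][:,:2].astype(np.float32)*1000), "ray at zt",[ray(c,*ce[i],zz)[:2] for zz in(.143,.139,.119)])
    for lo,hi in((.02,.036),(.05,.08)):
        m=box&(X<.56)&(Z>lo)&(Z<hi)&(S>40)&(V>120)
        k,lab,st,ce=cv2.connectedComponentsWithStats(m.astype(np.uint8))
        for i in range(1,k):
            if st[i,4]>30: print("crate",lo,st[i],cv2.minAreaRect(W[lab==i][:,:2].astype(np.float32)*1000),np.median(Z[lab==i]))
    im=cv2.resize(c["image"][130:290,170:390] if n=="top" else c["image"][150:310,170:390],None,fx=3.6,fy=3.6,interpolation=cv2.INTER_CUBIC)
    cv2.imwrite(f"pics/{n}0c.png",im[...,::-1])
E
```

```text
top table z -0.00012690097499935477
riser 2391 ((636.3811645507812, -18.954635620117188), (97.77799987792969, 352.41534423828125), 4.924617767333984) 0.04499659480871654
lid [332 147  19  19 258] [341.7636 156.2287] ztop 0.14552725692447915 rect ((647.1649169921875, -141.46578979492188), (37.46784210205078, 39.35484313964844), 43.650386810302734) ray at zt [array([ 0.6469, -0.14  ]), array([ 0.648 , -0.1405]), array([ 0.6531, -0.1426])]
lid [295 150  24  24 444] [307.1216 161.8986] ztop 0.1214177268448489 rect ((642.9746704101562, -61.963218688964844), (53.87760543823242, 51.58354187011719), 40.802730560302734) ray at zt [array([ 0.6362, -0.0613]), array([ 0.6372, -0.0614]), array([ 0.6422, -0.062 ])]
lid [261 158  23  22 377] [272.0133 168.6711] ztop 0.1291287881090552 rect ((631.421630859375, 19.738447189331055), (41.43769073486328, 38.36003112792969), 85.98822784423828) ray at zt [array([0.623 , 0.0186]), array([0.624 , 0.0188]), array([0.6287, 0.0197])]
lid [229 162  17  17 211] [237.1232 169.9621] ztop 0.14182140346263084 rect ((623.9298706054688, 98.42057037353516), (35.9395637
[... 1586 characters left out ...]
 [291.0235 247.5569] ztop 0.14211460299576825 rect ((624.1182861328125, 97.92144012451172), (38.81586456298828, 34.38922119140625), 39.772987365722656) ray at zt [array([0.6288, 0.1017]), array([0.6268, 0.1001]), array([0.6169, 0.0922])]
crate 0.02 [ 252  172  127   92 1400] ((461.6581115722656, 36.12269592285156), (97.48199462890625, 332.3135986328125), 0.8665075302124023) 0.029432363177458
crate 0.05 [251 162  25  27 191] ((463.2960205078125, -126.36719512939453), (13.701332092285156, 93.099365234375), 89.71019744873047) 0.06815554830414552
crate 0.05 [356 226  26  32 185] ((458.9183654785156, 197.44862365722656), (94.9415054321289, 9.77432918548584), 1.0745840072631836) 0.0695871346513697
```

View pics/top0c.png

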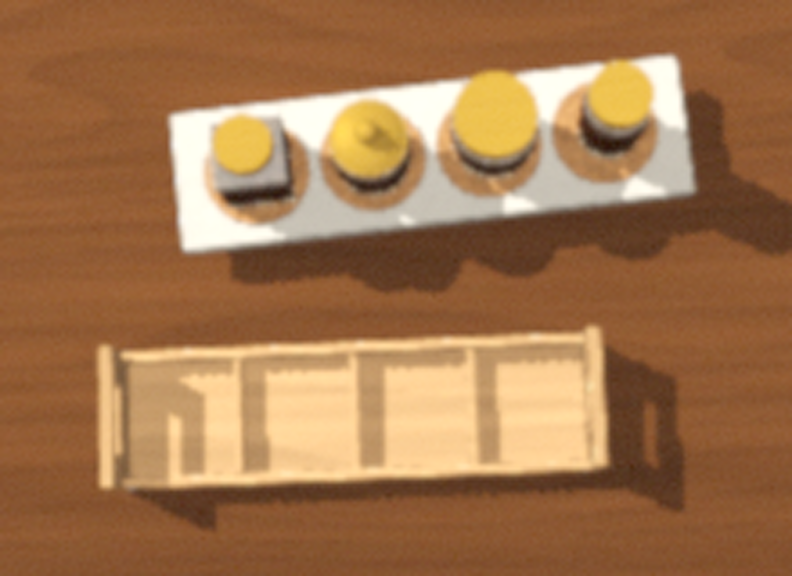

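Riser, crate and jars agree in both views and with the given sizes: the crate is at (462, 37) mm, yaw 0.012, and the riser yaw is 0.088. Now I'll turn the tool so it closes along world x, and measure the square jar's yaw.

The manual's scale: shifts go in shares of 50 mm and turns go in shares of pi/2 rad. Converting my numbers, -0.15 rad / 1.5708 = -0.0955.

```bash
echo '{"increments":[[0.093,0,0,0,-0.0955],[0.093,0,0,0,-0.0955],[0.093,0,0,0,-0.0955],[0.093,0,0,0,-0.0955],[0.093,0,0,0,-0.0955],[0.093,0,0,0,-0.0955],[0.093,0,0,0,-0.0955],[0.093,0,0,0,-0.0955],[0.093,0,0,0,-0.0917],[0.093,0,0,0,0]]}' > rows.txt && python3 -m inch rows.txt 30
cat >> h.py <<'E'
def go(x,y,z,yaw):
    "tool-axis shift to the world goal; yaw = world angle of the closing line from x"
    from plant import sensors
    from scipy.spatial.transform import Rotation as Ro
    s=sensors.read_state();M=Ro.from_rotvec(s["orientation"]).as_matrix()
    d=M.T@(np.array([x,y,z])-s["tool_pos"]);cur=np.arctan2(M[1,1],M[0,1])
    print("pos",s["tool_pos"].round(4),"tool shift",d.round(4),"turn",round(cur-yaw,4),"tilt",M[:,2].round(4),"F",s["force"].round(1),"op",round(s["opening"],4))
E
python3 - <<'E'
from h import *
for n in("top","scene"):
    c=np.load(f"pics/{n}0.npy",allow_pickle=True).item();W=cloud(c);X,Y,Z=np.moveaxis(W,-1,0)
    m=(abs(X-.624)<.045)&(abs(Y-.098)<.045)&(abs(Z-.1215)<.007)
    print(n,m.sum(),cv2.minAreaRect(W[m][:,:2].astype(np.float32)*1000))
go(.624,.098,.19,.088)
E
```

```text
t: 1.1
tool_pos: [0.1857, -0.5702, 0.2321]
orientation: [-2.118, -2.319, -0.001]
force: [-0.1, -0.6, -0.8]
opening: 0.0931
gripper_force: 0.0
top 201 ((625.8275146484375, 99.40773010253906), (48.91980743408203, 48.41200256347656), 4.961078643798828)
scene 224 ((624.0164794921875, 97.95559692382812), (50.626277923583984, 48.55672073364258), 4.9767680168151855)
pos [ 0.1857 -0.5702  0.2321] tool shift [0.6259 0.4968 0.0426] turn 0.0023 tilt [-2.e-04  1.e-03 -1.e+00] F [-0.1 -0.6 -0.8] op 0.0931
```

In the tool's units: 0.038 m is 0.76, 0.002 m is 0.04.

```bash
echo '{"increments":[[0.093,0.4,0.32,0,0],[0.093,0.76,0.6,0.04,0],[0.093,0.76,0.6,0.04,0],[0.093,0.76,0.6,0.04,0],[0.093,0.76,0.6,0.04,0],[0.093,0.76,0.6,0.04,0],[0.093,0.76,0.6,0.04,0],[0.093,0.76,0.6,0.04,0],[0.093,0.76,0.6,0.04,0],[0.093,0.76,0.6,0.04,0],[0.093,0.76,0.6,0.04,0],[0.093,0.76,0.6,0.04,0],[0.093,0.76,0.6,0.04,0],[0.093,0.76,0.6,0.04,0],[0.093,0.76,0.6,0.04,0],[0.093,0.76,0.6,0.04,0],[0.093,0.72,0.6,0.04,0],[0.093,0,0,0,0],[0.093,0,0,0,0]]}' > rows.txt && python3 -m inch rows.txt
python3 -c "
from h import *;go(.6245,.0983,.093,.087)"
```

```text
t: 3.0
tool_pos: [0.6245, 0.0975, 0.1993]
orientation: [-2.122, -2.314, 0.003]
force: [-0.0, 0.9, -0.2]
opening: 0.0928
gripper_force: 0.0
pos [0.6245 0.0975 0.1993] tool shift [0.0008 0.0003 0.1063] turn -0.0005 tilt [-2.2e-03 -4.0e-04 -1.0e+00] F [-0.   0.9 -0.2] op 0.0928
```

In the tool's units: 0.025 m is 0.5, 0.02 m is 0.4.

```bash
echo '{"increments":[[0.093,0.02,0,0.4,0],[0.093,0,0,0.5,0],[0.093,0,0,0.5,0],[0.093,0,0,0.4,0],[0.093,0,0,0.32,0],[0.093,0,0,0,0],[0.03,0,0,0,0],[0.03,0,0,0,0],[0.03,0,0,0,0],[0.03,0,0,0,0],[0.03,0,0,0,0],[0.03,0,0,0,0],[0.03,0,0,0,0],[0.03,0,0,0,0]]}' > rows.txt && python3 -m inch rows.txt 25
python3 -c "
from h import *;go(.6245,.0983,.093,.087)"
```

```text
t: 4.4
tool_pos: [0.6249, 0.0977, 0.0948]
orientation: [2.121, 2.317, 0.0]
force: [-0.2, 0.9, 1.4]
opening: 0.0476
gripper_force: 25.0
pos [0.6249 0.0977 0.0948] tool shift [ 0.0006 -0.0003  0.0018] turn 0.001 tilt [ 2.e-04  1.e-04 -1.e+00] F [-0.2  0.9  1.4] op 0.0476
```

In the tool's units: -0.02 m is -0.4, -0.01 m is -0.2.

```bash
echo '{"increments":[[0.03,0,0,-0.2,0],[0.03,0,0,-0.4,0],[0.03,0,0,-0.4,0],[0.03,0,0,-0.2,0],[0.03,0,0,0,0]]}' > rows.txt && python3 -m inch rows.txt 25
python3 -c "
from h import *;go(.4602,.1567,.155,.0125)"
```

```text
t: 4.9
tool_pos: [0.6259, 0.0977, 0.1568]
orientation: [2.12, 2.315, 0.004]
force: [0.2, -0.2, -2.3]
opening: 0.0479
gripper_force: 25.0
pos [0.6259 0.0977 0.1568] tool shift [ 0.0733 -0.1599  0.0013] turn 0.0755 tilt [ 3.3e-03  2.0e-04 -1.0e+00] F [ 0.2 -0.2 -2.3] op 0.0479
```

In the tool's units: -0.02 m is -0.4, 0.009 m is 0.18, 0.025 rad / 1.5708 = 0.0159.

```bash
echo '{"increments":[[0.03,0.08,-0.2,0,0],[0.03,0.18,-0.4,0,0],[0.03,0.18,-0.4,0,0],[0.03,0.18,-0.4,0,0.0159],[0.03,0.18,-0.4,0,0.0159],[0.03,0.18,-0.4,0,0.0159],[0.03,0.18,-0.4,0,0],[0.03,0.18,-0.4,0,0],[0.03,0.08,-0.2,0,0],[0.03,0,0,0,0],[0.03,0,0,0,0]]}' > rows.txt && python3 -m inch rows.txt 25
python3 -c "
from h import *;go(.4602,.1567,.0538,.0125)"
```

```text
t: 6.0
tool_pos: [0.4613, 0.1595, 0.1544]
orientation: [2.206, 2.236, -0.0]
force: [0.5, 0.5, -2.6]
opening: 0.0481
gripper_force: 25.0
pos [0.4613 0.1595 0.1544] tool shift [-0.0028 -0.0011  0.1006] turn 0.0009 tilt [ 2.e-04 -2.e-04 -1.e+00] F [ 0.5  0.5 -2.6] op 0.0481
```

In the tool's units: 0.02 m is 0.4, 0.015 m is 0.3.

```bash
echo '{"increments":[[0.03,-0.06,-0.02,0.2,0],[0.03,0,0,0.4,0],[0.03,0,0,0.4,0],[0.03,0,0,0.4,0],[0.03,0,0,0.3,0],[0.03,0,0,0.16,0],[0.03,0,0,0.06,0],[0.03,0,0,0,0],[0.03,0,0,0,0]]}' > rows.txt && python3 -m inch rows.txt 25
python3 -c "
from h import *;go(.4602,.1567,.0538,.0125)"
```

```text
t: 6.9
tool_pos: [0.461, 0.1567, 0.0594]
orientation: [2.207, 2.235, 0.002]
force: [-0.4, 1.0, -2.3]
opening: 0.048
gripper_force: 25.0
pos [0.461  0.1567 0.0594] tool shift [-0.     -0.0008  0.0056] turn 0.0004 tilt [ 1.3e-03  3.0e-04 -1.0e+00] F [-0.4  1.  -2.3] op 0.048
```

In the tool's units: 0.002 m is 0.04, 0.001 m is 0.02.

```bash
echo '{"increments":[[0.03,0,0,0.04,0],[0.03,0,0,0.04,0],[0.03,0,0,0.02,0],[0.03,0,0,0,0]]}' > rows.txt && python3 -m inch rows.txt 25
python3 -c "
from h import *;go(.4602,.1567,.0538,.0125)"
```

```text
t: 7.3
tool_pos: [0.4604, 0.1567, 0.0538]
orientation: [2.207, 2.236, 0.0]
force: [0.6, 0.5, -2.6]
opening: 0.0478
gripper_force: 25.0
pos [0.4604 0.1567 0.0538] tool shift [-0.     -0.0002 -0.    ] turn 0.0006 tilt [ 3.e-04  1.e-04 -1.e+00] F [ 0.6  0.5 -2.6] op 0.0478
```

Not in contact yet, so I'll go down 1 mm at a time.

In the tool's units: 0.001 m is 0.02.

```bash
echo '{"increments":[[0.03,0,0,0.02,0],[0.03,0,0,0,0]]}' > rows.txt && python3 -m inch rows.txt 25 | egrep "pos|force"; echo '{"increments":[[0.03,0,0,0.02,0],[0.03,0,0,0,0]]}' > rows.txt && python3 -m inch rows.txt 25| egrep "pos|force"
```

```text
tool_pos: [0.4604, 0.1567, 0.0538]
force: [-5.2, -1.3, 9.4]
gripper_force: 25.0
tool_pos: [0.4604, 0.1568, 0.0537]
force: [-11.3, -2.2, 19.7]
gripper_force: 25.0
```

In the tool's units: -0.0015 m is -0.03.

```bash
echo '{"increments":[[0.03,0,0,-0.03,0],[0.03,0,0,0,0],[0.06,0,0,0,0],[0.06,0,0,0,0],[0.093,0,0,0,0],[0.093,0,0,0,0],[0.093,0,0,0,0],[0.093,0,0,0,0]]}' > rows.txt && python3 -m inch rows.txt
echo '{"increments":[[0.093,0,0,-0.2,0],[0.093,0,0,-0.6,0],[0.093,0,0,-0.8,0],[0.093,0,0,-0.8,0],[0.093,0,0,-0.4,0],[0.093,0,0,0,0]]}' > rows.txt && python3 -m inch rows.txt
python3 -c "
from h import *;go(.632,.0189,.194,.088)"
```

```text
t: 8.5
tool_pos: [0.4602, 0.1567, 0.0531]
orientation: [-2.207, -2.236, 0.0]
force: [-0.3, -0.3, 0.6]
opening: 0.0873
gripper_force: 0.0
t: 9.1
tool_pos: [0.4627, 0.1573, 0.1981]
orientation: [2.204, 2.233, 0.011]
force: [0.1, -0.3, 0.2]
opening: 0.093
gripper_force: 0.0
pos [0.4627 0.1573 0.1981] tool shift [-0.1406  0.1675  0.0052] turn -0.0749 tilt [ 0.0077  0.0018 -1.    ] F [ 0.1 -0.3  0.2] op 0.093
```

In the tool's units: 0.033 m is 0.66, -0.028 m is -0.56, -0.025 rad / 1.5708 = -0.0159.

```bash
echo '{"increments":[[0.093,-0.28,0.34,0,0],[0.093,-0.56,0.66,0,-0.0159],[0.093,-0.56,0.66,0,-0.0159],[0.093,-0.56,0.66,0,-0.0159],[0.093,-0.56,0.66,0,0],[0.093,-0.28,0.34,0,0],[0.093,0,0,0,0],[0.093,0,0,0,0]]}' > rows.txt && python3 -m inch rows.txt
python3 -c "
from h import *;go(.632,.019,.094,.088)
from plant import read_camera
c=read_camera('scene');cv2.imwrite('pics/s1.png',cv2.resize(c['image'][140:320,160:400],None,fx=3,fy=3)[...,::-1])"
```

```text
t: 9.9
tool_pos: [0.6322, 0.0252, 0.1915]
orientation: [-2.121, -2.314, 0.002]
force: [-1.1, 0.6, 0.5]
opening: 0.093
gripper_force: 0.0
pos [0.6322 0.0252 0.1915] tool shift [-0.0062 -0.0004  0.0975] turn -0.0008 tilt [-2.8e-03  4.0e-04 -1.0e+00] F [-1.1  0.6  0.5] op 0.093
```

View pics/s1.png

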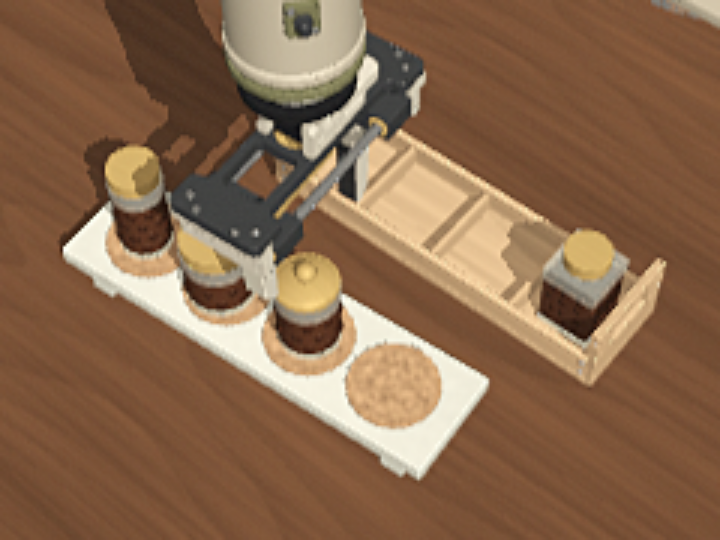

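The square jar stands upright in the leftmost compartment, at crop position (580,285). Next is the knob jar.

In the tool's units: 0.025 m is 0.5, 0.02 m is 0.4.

```bash
echo '{"increments":[[0.093,-0.12,0,0,0],[0.093,0,0,0.4,0],[0.093,0,0,0.5,0],[0.093,0,0,0.5,0],[0.093,0,0,0.36,0],[0.093,0,0,0.18,0],[0.093,0,0,0,0],[0.03,0,0,0,0],[0.03,0,0,0,0],[0.03,0,0,0,0],[0.03,0,0,0,0],[0.03,0,0,0,0],[0.03,0,0,0,0],[0.03,0,0,0,0]]}' > rows.txt && python3 -m inch rows.txt 25
echo '{"increments":[[0.03,0,0,-0.2,0],[0.03,0,0,-0.4,0],[0.03,0,0,-0.4,0],[0.03,0,0,-0.2,0],[0.03,0,0,0,0]]}' > rows.txt && python3 -m inch rows.txt 25
python3 -c "
from h import *;go(.4612,.0767,.155,.0125)"
```

```text
t: 11.35
tool_pos: [0.6334, 0.0193, 0.0963]
orientation: [-2.121, -2.317, 0.0]
force: [-1.4, -0.0, 3.2]
opening: 0.0516
gripper_force: 25.0
t: 11.85
tool_pos: [0.6348, 0.0193, 0.1584]
orientation: [2.12, 2.315, 0.004]
force: [-0.0, -0.4, -1.7]
opening: 0.0515
gripper_force: 25.0
pos [0.6348 0.0193 0.1584] tool shift [ 0.0725 -0.1679  0.0028] turn 0.0755 tilt [ 3.6e-03 -1.0e-04 -1.0e+00] F [-0.  -0.4 -1.7] op 0.0515
```

In the tool's units: -0.0205 m is -0.41, 0.008 m is 0.16, 0.025 rad / 1.5708 = 0.0159.

```bash
echo '{"increments":[[0.03,0.1,-0.24,0,0],[0.03,0.16,-0.41,0,0],[0.03,0.16,-0.41,0,0],[0.03,0.16,-0.41,0,0.0159],[0.03,0.16,-0.41,0,0.0159],[0.03,0.16,-0.41,0,0.0159],[0.03,0.16,-0.41,0,0],[0.03,0.16,-0.41,0,0],[0.03,0.1,-0.24,0,0],[0.03,0,0,0,0],[0.03,0,0,0,0]]}' > rows.txt && python3 -m inch rows.txt 25
python3 -c "
from h import *;go(.4612,.0767,.0553,.0125)"
```

```text
t: 12.95
tool_pos: [0.4627, 0.0759, 0.1556]
orientation: [-2.207, -2.236, 0.0]
force: [-0.7, -0.7, -1.7]
opening: 0.0519
gripper_force: 25.0
pos [0.4627 0.0759 0.1556] tool shift [ 0.0008 -0.0014  0.1003] turn 0.0008 tilt [-3.e-04 -1.e-04 -1.e+00] F [-0.7 -0.7 -1.7] op 0.0519
```

In the tool's units: 0.02 m is 0.4, 0.015 m is 0.3.

```bash
echo '{"increments":[[0.03,0.02,-0.02,0.2,0],[0.03,0,0,0.4,0],[0.03,0,0,0.4,0],[0.03,0,0,0.4,0],[0.03,0,0,0.3,0],[0.03,0,0,0.16,0],[0.03,0,0,0.08,0],[0.03,0,0,0,0],[0.03,0,0,0,0]]}' > rows.txt && python3 -m inch rows.txt 25
echo '{"increments":[[0.03,0,0,0.03,0],[0.03,0,0,0,0]]}' > rows.txt && python3 -m inch rows.txt 25 | egrep "pos|force"; echo '{"increments":[[0.03,0,0,0.02,0],[0.03,0,0,0,0]]}' > rows.txt && python3 -m inch rows.txt 25| egrep "pos|force"
```

```text
t: 13.85
tool_pos: [0.4624, 0.0769, 0.0597]
orientation: [2.207, 2.235, 0.001]
force: [-0.2, -0.9, -3.1]
opening: 0.0518
gripper_force: 25.0
tool_pos: [0.4622, 0.077, 0.0582]
force: [0.5, 0.3, -1.6]
gripper_force: 25.0
tool_pos: [0.4618, 0.077, 0.0567]
force: [0.6, -0.2, -2.5]
gripper_force: 25.0
```

In the tool's units: 0.001 m is 0.02.

```bash
for i in 1; do :; done; echo '{"increments":[[0.03,0,0,0.02,0],[0.03,0,0,0,0]]}' > rows.txt && python3 -m inch rows.txt | egrep "pos|force"; echo '{"increments":[[0.03,0,0,0.02,0],[0.03,0,0,0,0]]}' > rows.txt && python3 -m inch rows.txt | egrep "pos|force"
```

```text
tool_pos: [0.4616, 0.0769, 0.0555]
force: [0.7, 0.2, -2.5]
gripper_force: 25.0
tool_pos: [0.4618, 0.077, 0.0553]
force: [-2.9, 0.6, 5.6]
gripper_force: 25.0
```

Contact at the expected height. I'll release, lift and go to the squat jar.

In the tool's units: -0.04 m is -0.8, -0.03 m is -0.6.

```bash
echo '{"increments":[[0.03,0,0,0,0],[0.06,0,0,0,0],[0.06,0,0,0,0],[0.093,0,0,0,0],[0.093,0,0,0,0],[0.093,0,0,0,0],[0.093,0,0,0,0]]}' > rows.txt && python3 -m inch rows.txt
echo '{"increments":[[0.093,0,0,-0.2,0],[0.093,0,0,-0.6,0],[0.093,0,0,-0.8,0],[0.093,0,0,-0.8,0],[0.093,0,0,-0.4,0],[0.093,0,0,0,0]]}' > rows.txt && python3 -m inch rows.txt
python3 -c "
from h import *;go(.643,-.0622,.194,.088)"
```

```text
t: 15.35
tool_pos: [0.4617, 0.0769, 0.0546]
orientation: [-2.207, -2.236, -0.0]
force: [-0.5, 0.2, -0.3]
opening: 0.0873
gripper_force: 0.0
t: 15.95
tool_pos: [0.4642, 0.0771, 0.1995]
orientation: [2.203, 2.232, 0.009]
force: [-0.9, -0.7, 0.5]
opening: 0.0934
gripper_force: 0.0
pos [0.4642 0.0771 0.1995] tool shift [-0.1416  0.1769  0.0068] turn -0.0749 tilt [ 7.8e-03  4.0e-04 -1.0e+00] F [-0.9 -0.7  0.5] op 0.0934
```

In the tool's units: 0.035 m is 0.7, -0.0295 m is -0.59, -0.025 rad / 1.5708 = -0.0159.

```bash
echo '{"increments":[[0.093,-0.3,0.36,0,0],[0.093,-0.59,0.7,0,-0.0159],[0.093,-0.59,0.7,0,-0.0159],[0.093,-0.59,0.7,0,-0.0159],[0.093,-0.59,0.7,0,0],[0.093,-0.3,0.36,0,0],[0.093,0,0,0,0],[0.093,0,0,0,0]]}' > rows.txt && python3 -m inch rows.txt
python3 -c "
from h import *;go(.6435,-.0622,.094,.088)"
```

```text
t: 16.75
tool_pos: [0.6441, -0.062, 0.1929]
orientation: [-2.121, -2.314, 0.002]
force: [0.5, 0.5, 0.1]
opening: 0.0933
gripper_force: 0.0
pos [ 0.6441 -0.062   0.1929] tool shift [-0.0003 -0.0003  0.0989] turn -0.0007 tilt [-2.8e-03  7.0e-04 -1.0e+00] F [0.5 0.5 0.1] op 0.0933
```

In the tool's units: 0.025 m is 0.5, 0.02 m is 0.4.

```bash
echo '{"increments":[[0.093,0,0,0.3,0],[0.093,0,0,0.5,0],[0.093,0,0,0.5,0],[0.093,0,0,0.4,0],[0.093,0,0,0.24,0],[0.093,0,0,0.12,0],[0.093,0,0,0,0],[0.03,0,0,0,0],[0.03,0,0,0,0],[0.03,0,0,0,0],[0.03,0,0,0,0],[0.03,0,0,0,0],[0.03,0,0,0,0],[0.03,0,0,0,0]]}' > rows.txt && python3 -m inch rows.txt 25
echo '{"increments":[[0.03,0,0,-0.2,0],[0.03,0,0,-0.4,0],[0.03,0,0,-0.4,0],[0.03,0,0,-0.2,0],[0.03,0,0,0,0]]}' > rows.txt && python3 -m inch rows.txt 25
python3 -c "
from h import *;go(.4622,-.0033,.155,.0125)"
```

```text
t: 18.15
tool_pos: [0.645, -0.062, 0.092]
orientation: [2.121, 2.317, 0.0]
force: [-0.8, -0.6, 2.3]
opening: 0.0574
gripper_force: 25.0
t: 18.65
tool_pos: [0.6461, -0.0621, 0.1539]
orientation: [2.12, 2.315, 0.003]
force: [-0.0, 0.6, -1.3]
opening: 0.0575
gripper_force: 25.0
pos [ 0.6461 -0.0621  0.1539] tool shift [ 0.0747 -0.1781 -0.0017] turn 0.0755 tilt [ 3.5e-03 -6.0e-04 -1.0e+00] F [-0.   0.6 -1.3] op 0.0575
```

In the tool's units: -0.0215 m is -0.43, -0.014 m is -0.28, 0.025 rad / 1.5708 = 0.0159.

```bash
echo '{"increments":[[0.03,0.12,-0.28,0,0],[0.03,0.16,-0.43,0,0],[0.03,0.16,-0.43,0,0],[0.03,0.16,-0.43,0,0.0159],[0.03,0.16,-0.43,0,0.0159],[0.03,0.16,-0.43,0,0.0159],[0.03,0.16,-0.43,0,0],[0.03,0.16,-0.43,0,0],[0.03,0.12,-0.28,0,0],[0.03,0,0,0,0],[0.03,0,0,0,0]]}' > rows.txt && python3 -m inch rows.txt 25
python3 -c "
from h import *;go(.4622,-.0033,.051,.0125)"
```

```text
t: 19.75
tool_pos: [0.463, -0.0039, 0.1511]
orientation: [-2.207, -2.236, 0.0]
force: [0.4, -0.3, -1.8]
opening: 0.058
gripper_force: 25.0
pos [ 0.463  -0.0039  0.1511] tool shift [ 0.0006 -0.0007  0.1001] turn 0.0008 tilt [-2.e-04 -1.e-04 -1.e+00] F [ 0.4 -0.3 -1.8] op 0.058
```

In the tool's units: 0.02 m is 0.4, 0.015 m is 0.3.

```bash
echo '{"increments":[[0.03,0.02,-0.02,0.2,0],[0.03,0,0,0.4,0],[0.03,0,0,0.4,0],[0.03,0,0,0.4,0],[0.03,0,0,0.3,0],[0.03,0,0,0.16,0],[0.03,0,0,0.1,0],[0.03,0,0,0,0],[0.03,0,0,0,0]]}' > rows.txt && python3 -m inch rows.txt 25
echo '{"increments":[[0.03,0,0,0.03,0],[0.03,0,0,0,0]]}' > rows.txt && python3 -m inch rows.txt 25 | egrep "pos|force"; echo '{"increments":[[0.03,0,0,0.02,0],[0.03,0,0,0,0]]}' > rows.txt && python3 -m inch rows.txt 25| egrep "pos|force"
```

```text
t: 20.65
tool_pos: [0.4626, -0.003, 0.0542]
orientation: [2.207, 2.235, 0.001]
force: [0.4, 0.6, -2.0]
opening: 0.0577
gripper_force: 25.0
tool_pos: [0.4625, -0.0029, 0.0526]
force: [-0.6, 1.1, -2.0]
gripper_force: 25.0
tool_pos: [0.4621, -0.0029, 0.0513]
force: [0.3, -0.1, -1.3]
gripper_force: 25.0
```

In the tool's units: 0.0005 m is 0.01.

```bash
echo '{"increments":[[0.03,0,0,0.01,0],[0.03,0,0,0,0],[0.03,0,0,0,0]]}' > rows.txt && python3 -m inch rows.txt | egrep "pos|force"; echo '{"increments":[[0.03,0,0,0.01,0],[0.03,0,0,0,0]]}' > rows.txt && python3 -m inch rows.txt | egrep "pos|force"
```

```text
tool_pos: [0.4621, -0.0029, 0.0509]
force: [-1.4, 1.3, 3.0]
gripper_force: 25.0
tool_pos: [0.4622, -0.0029, 0.0509]
force: [-5.0, 1.0, 9.1]
gripper_force: 25.0
```

In the tool's units: -0.0005 m is -0.01.

```bash
echo '{"increments":[[0.03,0,0,-0.01,0],[0.075,0,0,0,0],[0.075,0,0,0,0],[0.093,0,0,0,0],[0.093,0,0,0,0],[0.093,0,0,0,0],[0.093,0,0,0,0]]}' > rows.txt && python3 -m inch rows.txt
echo '{"increments":[[0.093,0,0,-0.2,0],[0.093,0,0,-0.6,0],[0.093,0,0,-0.8,0],[0.093,0,0,-0.8,0],[0.093,0,0,-0.44,0],[0.093,0,0,0,0]]}' > rows.txt && python3 -m inch rows.txt
python3 -c "
from h import *;go(.6478,-.1415,.194,.088)"
```

```text
t: 22.25
tool_pos: [0.462, -0.0029, 0.0506]
orientation: [-2.207, -2.236, 0.0]
force: [1.1, 0.1, -0.2]
opening: 0.0926
gripper_force: 0.0
t: 22.85
tool_pos: [0.4646, -0.0031, 0.1979]
orientation: [2.202, 2.231, 0.008]
force: [0.6, 0.2, 0.3]
opening: 0.0928
gripper_force: 0.0
pos [ 0.4646 -0.0031  0.1979] tool shift [-0.1407  0.1813  0.0055] turn -0.0749 tilt [ 8.2e-03 -9.0e-04 -1.0e+00] F [0.6 0.2 0.3] op 0.0928
```

In the tool's units: 0.0362 m is 0.724, -0.0292 m is -0.584, -0.025 rad / 1.5708 = -0.0159.

```bash
echo '{"increments":[[0.093,-0.3,0.36,0,0],[0.093,-0.584,0.724,0,-0.0159],[0.093,-0.584,0.724,0,-0.0159],[0.093,-0.584,0.724,0,-0.0159],[0.093,-0.584,0.724,0,0],[0.093,-0.3,0.36,0,0],[0.093,0,0,0,0],[0.093,0,0,0,0]]}' > rows.txt && python3 -m inch rows.txt
python3 -c "
from h import *;go(.6478,-.1415,.098,.088)
from plant import read_camera
c=read_camera('scene');cv2.imwrite('pics/s2.png',cv2.resize(c['image'][140:320,160:400],None,fx=3,fy=3)[...,::-1])"
```

```text
t: 23.65
tool_pos: [0.6493, -0.1403, 0.1911]
orientation: [-2.121, -2.315, 0.002]
force: [-0.3, 0.0, -0.6]
opening: 0.0928
gripper_force: 0.0
pos [ 0.6493 -0.1403  0.1911] tool shift [-0.0012 -0.0013  0.0931] turn -0.0005 tilt [-2.4e-03  9.0e-04 -1.0e+00] F [-0.3  0.  -0.6] op 0.0928
```

View pics/s2.png

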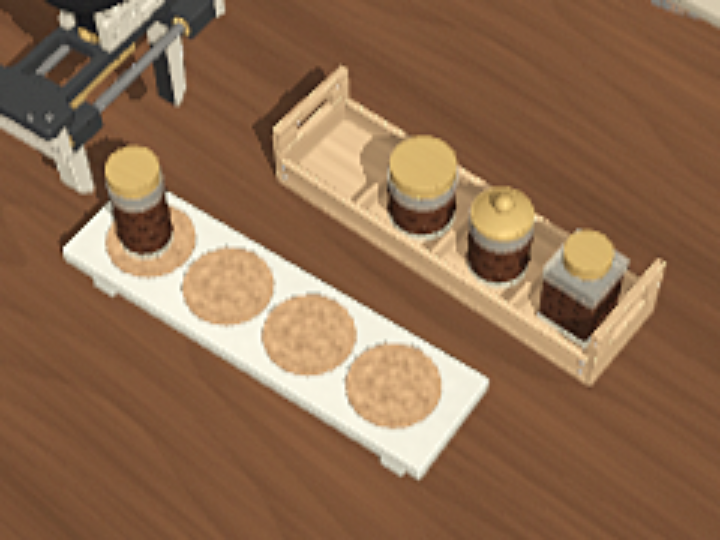

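Three jars stand upright in order: squat (422,185), knob (500,235) and square (582,285). The far-right compartment, at crop (330,150), is free. Last is the tall jar.

In the tool's units: 0.025 m is 0.5, 0.022 m is 0.44.

```bash
echo '{"increments":[[0.093,-0.02,-0.02,0.2,0],[0.093,0,0,0.44,0],[0.093,0,0,0.5,0],[0.093,0,0,0.4,0],[0.093,0,0,0.24,0],[0.093,0,0,0.12,0],[0.093,0,0,0,0],[0.03,0,0,0,0],[0.03,0,0,0,0],[0.03,0,0,0,0],[0.03,0,0,0,0],[0.03,0,0,0,0],[0.03,0,0,0,0],[0.03,0,0,0,0],[0.03,0,0,0,0]]}' > rows.txt && python3 -m inch rows.txt 25
echo '{"increments":[[0.03,0,0,-0.2,0],[0.03,0,0,-0.4,0],[0.03,0,0,-0.4,0],[0.03,0,0,-0.3,0],[0.03,0,0,0,0]]}' > rows.txt && python3 -m inch rows.txt 25
python3 -c "
from h import *;go(.4632,-.0833,.16,.0125)"
```

```text
t: 25.2
tool_pos: [0.649, -0.1414, 0.0976]
orientation: [-2.122, -2.317, -0.0]
force: [-1.4, 0.6, 0.6]
opening: 0.0437
gripper_force: 25.0
t: 25.7
tool_pos: [0.6507, -0.1419, 0.1662]
orientation: [2.118, 2.314, 0.003]
force: [0.2, 0.3, -1.9]
opening: 0.0435
gripper_force: 25.0
pos [ 0.6507 -0.1419  0.1662] tool shift [ 0.0749 -0.1817  0.0052] turn 0.0755 tilt [ 0.0049 -0.0015 -1.    ] F [ 0.2  0.3 -1.9] op 0.0435
```

Floor contact should come at TCP z of about 0.0566.

In the tool's units: -0.022 m is -0.44, -0.014 m is -0.28, 0.025 rad / 1.5708 = 0.0159.

```bash
echo '{"increments":[[0.03,0.12,-0.28,0,0],[0.03,0.16,-0.44,0,0],[0.03,0.16,-0.44,0,0],[0.03,0.16,-0.44,0,0.0159],[0.03,0.16,-0.44,0,0.0159],[0.03,0.16,-0.44,0,0.0159],[0.03,0.16,-0.44,0,0],[0.03,0.16,-0.44,0,0],[0.03,0.12,-0.28,0,0],[0.03,0,0,0,0],[0.03,0,0,0,0]]}' > rows.txt && python3 -m inch rows.txt 25
python3 -c "
from h import *;go(.4632,-.0833,.0566,.0125)"
```

```text
t: 26.8
tool_pos: [0.4637, -0.0836, 0.1623]
orientation: [2.207, 2.236, 0.0]
force: [0.7, -0.0, -2.3]
opening: 0.0433
gripper_force: 25.0
pos [ 0.4637 -0.0836  0.1623] tool shift [ 0.0003 -0.0005  0.1057] turn 0.0006 tilt [ 2.e-04 -1.e-04 -1.e+00] F [ 0.7 -0.  -2.3] op 0.0433
```

In the tool's units: 0.02 m is 0.4, 0.018 m is 0.36.

```bash
echo '{"increments":[[0.03,0,0,0.2,0],[0.03,0,0,0.4,0],[0.03,0,0,0.4,0],[0.03,0,0,0.4,0],[0.03,0,0,0.36,0],[0.03,0,0,0.16,0],[0.03,0,0,0.12,0],[0.03,0,0,0,0],[0.03,0,0,0,0]]}' > rows.txt && python3 -m inch rows.txt 25
echo '{"increments":[[0.03,0,0,0.03,0],[0.03,0,0,0,0]]}' > rows.txt && python3 -m inch rows.txt 25 | egrep "pos|force"; echo '{"increments":[[0.03,0,0,0.02,0],[0.03,0,0,0,0],[0.03,0,0,0,0]]}' > rows.txt && python3 -m inch rows.txt 25| egrep "pos|force"
```

```text
t: 27.7
tool_pos: [0.4642, -0.0837, 0.0612]
orientation: [2.206, 2.235, 0.001]
force: [-0.1, 0.3, -2.1]
opening: 0.0436
gripper_force: 25.0
tool_pos: [0.4641, -0.0837, 0.0597]
force: [0.5, -0.1, -2.5]
gripper_force: 25.0
tool_pos: [0.4637, -0.0836, 0.0582]
force: [0.2, -0.6, -1.2]
gripper_force: 25.0
```

In the tool's units: 0.001 m is 0.02.

```bash
echo '{"increments":[[0.03,0,0,0.02,0],[0.03,0,0,0,0],[0.03,0,0,0,0]]}' > rows.txt && python3 -m inch rows.txt | egrep "pos|force"; echo '{"increments":[[0.03,0,0,0.016,0],[0.03,0,0,0,0],[0.03,0,0,0,0]]}' > rows.txt && python3 -m inch rows.txt | egrep "pos|force"
```

```text
tool_pos: [0.4636, -0.0835, 0.0571]
force: [-0.1, 0.2, -2.1]
gripper_force: 25.0
tool_pos: [0.4638, -0.0836, 0.0565]
force: [-0.8, 0.2, 2.0]
gripper_force: 25.0
```

Contact. I'll release, lift and check.

In the tool's units: -0.05 m is -1, -0.04 m is -0.8.

```bash
echo '{"increments":[[0.03,0,0,0,0],[0.06,0,0,0,0],[0.06,0,0,0,0],[0.093,0,0,0,0],[0.093,0,0,0,0],[0.093,0,0,0,0],[0.093,0,0,0,0]]}' > rows.txt && python3 -m inch rows.txt
echo '{"increments":[[0.093,0,0,-0.2,0],[0.093,0,0,-0.6,0],[0.093,0,0,-0.8,0],[0.093,0,0,-0.8,0],[0.093,0,0,-0.6,0],[0.093,-0.8,0,0,0],[0.093,-1,0,0,0],[0.093,-1,0,0,0],[0.093,-1,0,0,0],[0.093,-0.8,0,0,0],[0.093,0,0,0,0],[0.093,0,0,0,0],[0.093,0,0,0,0]]}' > rows.txt && python3 -m inch rows.txt
python3 -c "
from h import *
from plant import read_camera
c=read_camera('scene');cv2.imwrite('pics/s3.png',cv2.resize(c['image'],None,fx=1.4,fy=1.4)[...,::-1])
W=cloud(c);hsv=cv2.cvtColor(c['image'],cv2.COLOR_RGB2HSV);X,Y,Z=np.moveaxis(W,-1,0)
b=(abs(X-.46)<.05)&(Y>-.13)&(Y<.2)&(Z>.074)&(Z<.12)
k,l,s,e=cv2.connectedComponentsWithStats(b.astype(np.uint8))
for i in range(1,k):
    if s[i,4]>30: print(np.nanmean(W[l==i],0).round(3),np.nanpercentile(Z[l==i],95).round(4))"
```

```text
t: 29.5
tool_pos: [0.4636, -0.0835, 0.0563]
orientation: [-2.207, -2.236, -0.0]
force: [1.0, 0.1, 0.1]
opening: 0.0871
gripper_force: 0.0
t: 30.8
tool_pos: [0.4667, -0.3127, 0.2066]
orientation: [-2.206, -2.236, -0.001]
force: [-0.2, 0.4, 0.2]
opening: 0.0931
gripper_force: 0.0
[ 0.468 -0.081  0.097] 0.106
[ 0.462 -0.004  0.079] 0.082
[0.465 0.078 0.083] 0.0973
[0.466 0.16  0.09 ] 0.1012
```

View pics/s3.png

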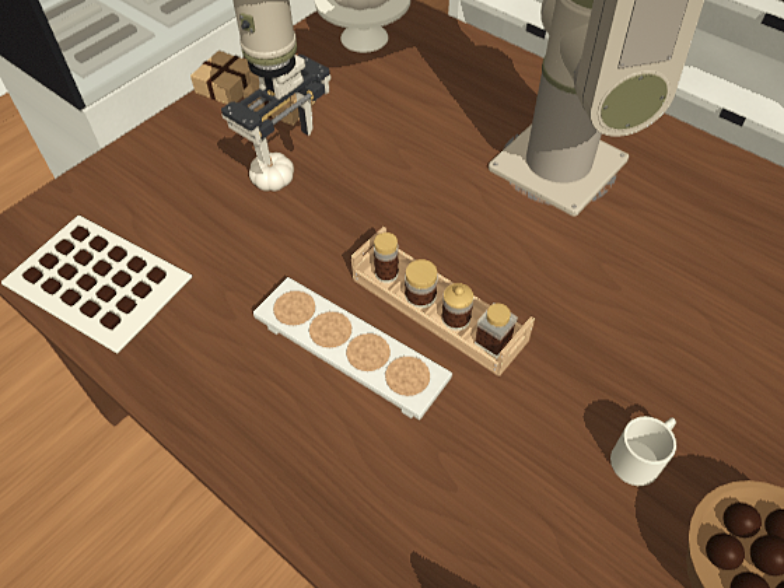

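All four jars stand upright in the crate in order: tall (386,257), squat (421,283), knob (457,305) and square (497,327). The mug and pumpkin have not moved, and the gripper hangs clear of the pumpkin with its tips at about 0.19 m.

```bash
python3 -c "
from plant import robot
print(robot.close_job())"
```

```text
the job is handed in; nothing more can be done
None
```

All four jars stand upright in the crate, one per compartment in their riser order (left to right: square, knob, squat, tall), with the mug and pumpkin untouched; I handed the job in at about 31 s.

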